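# Seat the brass elbow with its outlet at the red mark

### The job

Pick up the brass outlet elbow and stand it upright on the middle of the black pad of the round leak-test seat, turned so that its side outlet points straight at the red mark on the seat's rim. Let go of it there, and leave the dark steel elbow where it stands.

Things in the scene. Friction and masses are not known exactly. Their poses are not given: they have to be found in the camera images.
- brass_elbow: loose yellow brass pipe elbow, upright, 0.3 kg, 110 mm tall: round foot 52 mm across, 12 mm high; stem 30 mm; on top a square head 30 x 30 mm from 68 to 110 mm height, faces square to its x and y: grip there from above. A side outlet pipe (19 mm, collar 25 mm) sticks out level along +x to 46 mm from the axis, 46 mm up. Origin: centre of the underside; z up the axis; +x where the outlet points
- brass_elbow_outlet (a point): the centre of the open end of the brass elbow's outlet, 46 mm out along the elbow's +x and 46 mm above its underside
- steel_elbow: a bystander of exactly the same shape and size as the brass elbow, in dark grey steel; must stay where it stands. Origin and axes as for the brass elbow. The two elbows may change places
- seat: leak-test seat, fixed to the bench between two white machines 282 mm high: round aluminium disc 130 mm across, 10 mm high, with a black rubber pad 68 mm across in the middle, its top 14 mm above the bench. The red mark is a red bar 12 mm wide, running outward on the disc from 36 mm out to a red tab 78 mm from the centre. Origin: centre of the underside; z up; +x points to the red mark
- pad (a point): the centre of the top of the seat's black rubber pad, 14 mm above the bench; axes as the seat's, +x towards the red mark

How it is judged:
By the outcome, as a careful person would: the job done as asked, in the order asked, and still so for the second after the job is handed in, with the robot touching nothing.
It also fails if it takes over 43 s, if anything falls off the work surface, if the arm or the gripper's body presses on something with over 40 N, if the wrist force passes 120 N, or if a joint passes its speed limit or range.

### The arm

A 7-joint arm with a two-finger parallel gripper is mounted at the origin on a cart in front of the work surface, level with it; the furniture and walls round the work are solid. World frame = base frame: x ahead of the robot, y to its left, z up, the work surface at z = 0. Lengths are in mm, angles in rad, forces in N, time in s.
With the tool pointing down it reaches from about 350 to 775 mm from the base axis. Payload 3.1 kg.
Tool frame: the origin (TCP) lies at the very end of the fingers, on their centre line; the grasp point (between the pads) lies 19 mm behind it; z points along the fingers, y is the line along which they close (so a half turn about z gives the same grasp; the last joint's range is limited). The gripper opens to 85 mm and grips with 20 to 120 N. Pads are 22 mm wide; open, the fingers measure 114 mm over their backs; the gripper's body (76 mm by 85 mm) begins 54 mm behind the grasp point. The pads swing forward as they close: fully open they stand 13 mm farther back than shut.
Start: joints at [-1.157, 0.311, 0.014, 1.512, -0.004, 1.319, -0.027], TCP at [242.076, 493.879, 231.304] pointing down, gripper open.
Joint ranges: [-2.7, 2.7], [-0.3, 1.91], [-1.27, 1.3], [0.12, 2.57], [-1.44, 4.58], [0.2, 2.03], [-3.05, 3.05]. Speed limits (rad/s): [2.79, 2.79, 3.14, 3.14, 3.14, 3.14, 3.14].

### API

Orientations are given as a rotation vector (axis times angle).
In Python, from workcell import arm gives the robot as it stands.
- The arm moves only by the shell command python3 -m handwheel 'ROWS' [FORCE]. ROWS is JSON, a list that holds one entry, the list of rows, each a list of 5 numbers: the shift along the tool's x, y, z each as a share of 0.025 m, from -1 to 1, then the turn about the tool's z as a share of pi rad, from -1 to 1, then the closure, from 0 (fully open) to 1 (shut). In form: [[[tx, ty, tz, spin, jaw], ...]]. A call has 1 to 12 rows; each row shifts and turns the commanded pose from where the row before left it, along the tool's axes as they then stand; what a row does not reach is not made up. A row lasts 1/10 s, in which the tool goes at most 50 mm and 8.59 degrees, less where a joint would pass 70% of its speed; a pose out of reach is approached as far as the arm can. A call with a number of a shift or a turn outside -1 to 1 is refused whole. A call with a gripper value outside its range is refused whole. The fingers move at their own pace and stop on an object; FORCE is the grip in N (left out, the last holds). Time passes only in rows, so rows that do not move let the fingers close. It gives the time, the measured TCP pose, the force, the opening and the grip force at its end, in the units of the state.
- arm.observe(): the state, without advancing time (a new reading comes with each control period).
- arm.capture(name): name is "scene" or "side" or "wrist"; returns the picture (400x640x3 uint8, red, green, blue); there is no depth.
- arm.camera_params(name): a dict with "camera_matrix" (3x3 intrinsics, pixels), "k1" (the pictures are not rectified: a ray, as slopes to the right and down, at radius r is drawn at 1 + k1 r^2 times it, then the intrinsics apply), "eye" and "rotation" of the camera in the world. Camera axes: x right, y up, looking along -z (the intrinsics and any distortion apply to the point x, -y, -z); pixel columns grow to the right and rows downward; lengths in mm; the calibration is good to about 2 mm. A picture is of the moment at which its call begins: read the wrist's pose just before it. camera_params takes no time and is no camera call; for the wrist camera it gives the pose at the moment of the call.
- arm.sign_off(): hands the job in; it is judged then, once.
Trained networks look in the newest picture that a camera, given by its name, has taken for a name from the list of things; names that differ only in an ending like _2 or _b are one class to them, and where a whole thing is asked for, a point or a joint stands for the part that bears it (a point fixed in the world has none). Each returns a list of dicts, best first, with "p" (0 to 1); they miss things now and then, are a little off and sometimes report something else, mostly with a low value. They report only what shows in the picture. A call takes as long as a camera call.
- arm.look_for(camera, thing): "centre" ([x, y, z] in mm, in world coordinates, good to about 4 mm: the middle of the surface that is visible of it).
The state is a dict: "time": time; "joint_pos": joint angles; "qvel": joint speeds; "effort": joint torques, N m; "tool_pos": TCP position; "orientation": TCP orientation; "force": force on the tool from outside, world axes, zero at the start; "wrist_torque": the same for the moment, N m; "gripper_width": opening from 0.0 (shut) to 1.0 (fully open); "finger_force": force on a finger pad.
Only numpy, scipy, OpenCV 4.12 (cv2) and the standard library are available. Lean on these libraries where they do the work, as an engineer would, in place of code of your own. Each camera call takes 0.05 s, during which the arm holds its last target. There are 200 camera calls.

## Working session

There is one attempt and no reset: what is moved stays moved. The work goes in short steps, Python scripts to look and compute and a shell command to move; the robot and the scene stay as the last step left them, time stands still between calls to the robot, and variables do not carry over. Pictures are saved under pics/ and viewed, at most 10 in all, crops included, and the job is handed in when it is done.

```bash
mkdir -p pics; cat > h.py <<'E'
import numpy as np,cv2,json
from workcell import arm
def snap(c,n):
    im=arm.capture(c); cv2.imwrite(f'pics/{n}.png',im[:,:,::-1]); return im
def px2w(c,u,v,z,p=None):
    p=p or arm.camera_params(c);K=np.array(p['camera_matrix']);R=np.array(p['rotation']);e=np.array(p['eye'])
    x,y=cv2.undistortPoints(np.array([[[u,v]]],float),K,np.array([p['k1'],0,0,0,0.]))[0,0] if 1 else 0
    d=R@np.array([x,-y,-1]); return e+d*(z-e[2])/d[2]
def w2px(c,P,p=None):
    p=p or arm.camera_params(c);K=np.array(p['camera_matrix']);R=np.array(p['rotation']);e=np.array(p['eye'])
    q=R.T@(np.array(P,float)-e);x,y=q[0]/-q[2],-q[1]/-q[2];s=1+p['k1']*(x*x+y*y)
    return (K@[x*s,y*s,1])[:2]
E
python3 - <<'E'
from h import *
s=arm.observe();print(s)
ims=[snap(c,c+'0') for c in('scene','side','wrist')]
for c in('scene','side','wrist'):
    print(c,arm.camera_params(c)['eye'])
    for t in('brass_elbow','brass_elbow_outlet','steel_elbow','seat','pad'):
        print(t,[(np.round(d['centre'],0).tolist(),round(d['p'],2)) for d in arm.look_for(c,t)][:3])
cv2.imwrite('pics/ab.png',np.vstack([ims[0],ims[1]])[:,:,::-1][:, :]) 
E
```

```text
{'time': 0.0, 'joint_pos': array([-1.15673097,  0.31173098,  0.01397853,  1.51303875, -0.00436822,
        1.31919228, -0.02721601]), 'qvel': array([-1.63694306e-03, -7.50756509e-05,  8.71109951e-04, -1.18810729e-03,
       -3.01204363e-04, -8.66085530e-04, -1.87490931e-03]), 'effort': array([-3.70264761e-04, -3.79918385e+01,  1.45836454e-01, -2.30587649e+01,
        1.20958939e-02,  1.40011372e-02, -9.75475189e-06]), 'tool_pos': array([241.75882308, 493.21661285, 230.22552706]), 'orientation': array([-0.70951677, -3.06000213,  0.00361756]), 'force': array([0.19949674, 0.57346305, 0.12742282]), 'wrist_torque': array([-0.05473253,  0.04956936,  0.05616212]), 'finger_force': 0.0, 'gripper_width': 1.0034017539218951}
scene [-40.04541324 429.25927253 566.77992334]
brass_elbow [([472.0, -26.0, 54.0], 0.9)]
brass_elbow_outlet [([474.0, -27.0, 55.0], 0.68)]
steel_elbow [([448.0, 170.0, 53.0], 0.88)]
seat [([607.0, 139.0, 11.0], 0.84), ([475.0, -26.0, 55.0], 0.72)]
pad [([609.0, 137.0, 11.0], 0.69)]
side [ 902.74607305 -164.78341384  789.6685068 ]
brass_elbow [([494.0, -37.0, 54.0], 0.62)]
brass_elbow_outlet [([495.0, -38.0, 54.0], 0.89)]
steel_elbow []
seat [([620.0, 125.0, 9.0], 0.77)]
pad [([620.0, 122.0, 9.0], 0.95)]
wrist [179.29819388 525.11750987 373.34503402]
brass_elbow []
brass_elbow_outlet []
steel_elbow []
seat []
pad []
```

View pics/scene0.png

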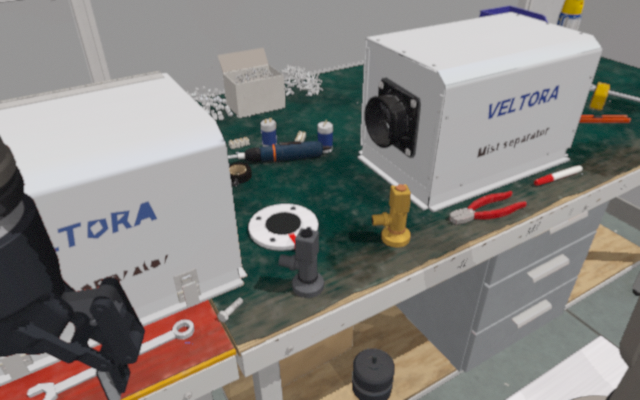

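View pics/side0.png

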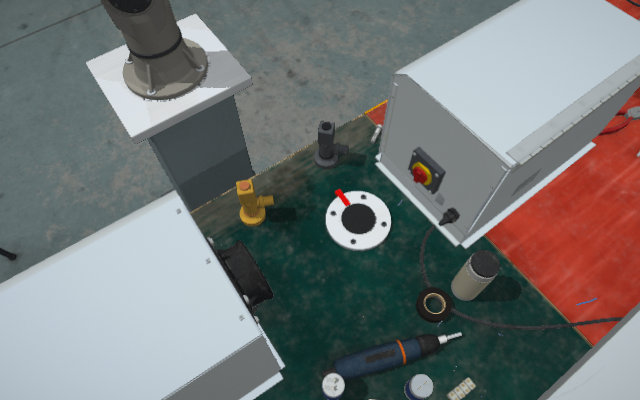

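```bash
python3 - <<'E'
from h import *
for n,u,v,z in [('L bot',377,162,0),('L bot2',463,243,0),('L top',397,73,282),('L top2',513,163,282),('R top',178,195,282),('R top2',282,368,282),('Rbot?',283,370,0),('fan',270,290,150)]:
    print(n,px2w('side',u,v,z).round())
for n,u,v,z in [('L bot',243,273,0),('Ltop',205,120,282),('L top front',205,128,282),('R bot',435,207,0),('R bot far',362,155,0),('R top',440,75,282),('Rtopfar',367,38,282)]:
    print('scene',n,px2w('scene',u,v,z).round())
# seat, red
for c in('scene','side'):
    im=cv2.imread(f'pics/{c}0.png'); hsv=cv2.cvtColor(im,cv2.COLOR_BGR2HSV);H,S,V=cv2.split(hsv)
    def comps(m,lo,near,r):
        n,l,st,ce=cv2.connectedComponentsWithStats(m.astype(np.uint8))
        return [(i,st[i].tolist(),ce[i].round(1).tolist()) for i in range(1,n) if st[i][4]>lo and np.hypot(*(ce[i]-near))<r]
    nr={'scene':(283,225),'side':(358,218)}[c]; nb={'scene':(395,215),'side':(250,205)}[c]
    print(c,'black',comps(V<50,100,nr,25)); print('red',comps(((H<6)|(H>174))&(S>180)&(V>120),8,nr,50))
    print('brass',comps((H>12)&(H<28)&(S>140)&(V>60),50,nb,40))
    x,y=nb; cr=cv2.resize(im[y-50:y+50,x-65:x+65],None,fx=6,fy=6,interpolation=cv2.INTER_CUBIC) 
    cv2.imwrite(f'pics/b_{c}.png',cv2.resize(im[y-45:y+45,x-35:x+35],None,fx=5.5,fy=5.5,interpolation=cv2.INTER_CUBIC))
cv2.imwrite('pics/bb.png',np.hstack([cv2.imread('pics/b_scene.png'),cv2.imread('pics/b_side.png')]))
E
```

```text
Traceback (most recent call last):
  File "h.py", line 8, in px2w
    d=R@np.array([x,-y,-1]); return e+d*(z-e[2])/d[2]
                                                 ~^^^
IndexError: invalid index to scalar variable.
```

```bash
sed -i "s/R=np.array(p\['rotation'\])/R=cv2.Rodrigues(np.array(p['rotation'],float))[0]/" h.py; cat > a.py <<'E'
from h import *
print(arm.camera_params('side')['rotation'])
for n,u,v,z in [('L bot',377,162,0),('L bot2',463,243,0),('L top',397,73,282),('L top2',513,163,282),('R top',178,195,282),('R top2',282,368,282)]:
    print(n,px2w('side',u,v,z).round())
for n,u,v,z in [('L bot',243,273,0),('Ltop',205,120,282),('R bot',435,207,0),('R bot far',362,155,0),('R top',440,75,282),('Rtopfar',367,38,282)]:
    print('scene',n,px2w('scene',u,v,z).round())
for c in('scene','side'):
    im=cv2.imread(f'pics/{c}0.png'); hsv=cv2.cvtColor(im,cv2.COLOR_BGR2HSV);H,S,V=cv2.split(hsv)
    def comps(m,lo,near,r,z):
        n,l,st,ce=cv2.connectedComponentsWithStats(m.astype(np.uint8))
        return [(st[i].tolist(),ce[i].round(1).tolist(),px2w(c,*ce[i],z).round(1).tolist()) for i in range(1,n) if st[i][4]>lo and np.hypot(*(ce[i]-near))<r]
    nr={'scene':(283,225),'side':(358,218)}[c]; nb={'scene':(395,215),'side':(250,205)}[c]
    print(c,'black',comps(V<50,100,nr,25,14)); print('red',comps(((H<6)|(H>174))&(S>180)&(V>120),8,nr,50,10))
    print('brass',comps((H>12)&(H<28)&(S>140)&(V>60),50,nb,40,50))
    x,y=nb
    cv2.imwrite(f'pics/b_{c}.png',cv2.resize(im[y-45:y+45,x-35:x+35],None,fx=5.5,fy=5.5,interpolation=cv2.INTER_CUBIC))
cv2.imwrite('pics/bb.png',np.hstack([cv2.imread('pics/b_scene.png'),cv2.imread('pics/b_side.png')]))
E
python3 a.py
```

```text
[0.46772606 0.25194261 0.93034898]
L bot [528. 247.   0.]
L bot2 [773. 263.   0.]
L top [548. 233. 282.]
L top2 [773. 253. 282.]
R top [ 548. -149.  282.]
R top2 [ 813. -155.  282.]
scene L bot [541. 240.   0.]
scene Ltop [555. 261. 282.]
scene R bot [ 519. -168.    0.]
scene R bot far [ 769. -162.    0.]
scene R top [ 520. -131.  282.]
scene Rtopfar [ 752. -146.  282.]
scene black [([267, 214, 32, 19, 490], [282.7, 223.1], [613.0, 127.8, 14.0])]
red [([290, 235, 5, 7, 21], [292.6, 237.4], [570.4, 129.4, 10.0])]
brass [([372, 186, 38, 61, 1381], [395.0, 218.8], [478.8, -29.6, 50.0])]
side black [([342, 204, 33, 30, 753], [357.8, 218.2], [616.5, 124.7, 14.0])]
red [([335, 189, 15, 17, 97], [341.8, 196.5], [556.7, 130.1, 10.0])]
brass [([236, 179, 38, 47, 973], [251.9, 204.3], [488.3, -35.0, 50.0])]
```

View pics/bb.png

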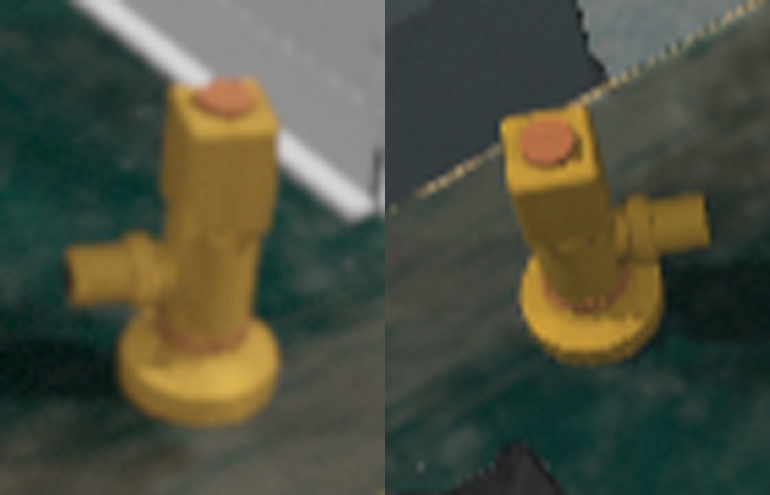

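```bash
python3 - <<'E'
from h import *
a=np.array([px2w('scene',400.9,187.6,110),px2w('side',244.5,185.8,110)]);b=np.array([px2w('scene',372.4,220,46),px2w('side',273.7,200.4,46)])
print(a.round(1),b.round(1)); 
for c,e in(('scene',0),('side',1)):
    d=b[e]-a[e];print(np.degrees(np.arctan2(d[1],d[0])),np.hypot(d[0],d[1]))
s=arm.observe();print(cv2.Rodrigues(s['orientation'])[0].round(3))
print('steel',px2w('scene',307,230,110).round(),px2w('scene',307,287,0).round(), px2w('side',326,125,110).round())
E
```

```text
[[484.1 -40.1 110. ]
 [481.3 -36.7 110. ]] [[500.8   3.7  46. ]
 [503.2   4.4  46. ]]
69.09423360836526 46.87391957900713
61.99024284744587 46.58401234817712
[[-0.898  0.44   0.   ]
 [ 0.44   0.898  0.   ]
 [-0.     0.    -1.   ]]
steel [465. 156. 110.] [457. 164.   0.] [454. 164. 110.]
```

```bash
python3 -m handwheel '[[[-1,-0.82,0,0,0],[-1,-0.82,0,0,0],[-1,-0.82,0,0,0],[-1,-0.82,0,0,0],[-1,-0.82,0,0,0],[-1,-0.82,0,0,0],[-1,-0.82,0,0,0],[-1,-0.82,0,0,0],[-1,-0.82,0,0,0]]]' 40
python3 -m handwheel '[[[-1,-0.82,0,0,0],[-1,-0.82,0,0,0],[-1,-0.82,0,0,0],[-1,-0.82,0,0,0],[-1,-0.82,0,0,0],[-1,-0.82,0,0,0],[-1,-0.82,0,0,0],[-1,-0.82,0,0,0],[-1,-0.82,0,0,0]]]'
python3 -m handwheel '[[[0,0,0,0.045,0],[0,0,0,0.045,0],[0,0,0,0.045,0],[0,0,0,0.045,0],[0,0,0,0.045,0],[0,0,0,0.045,0],[0,0,0,0.045,0],[0,0,0,0.045,0],[0,0,0,0.045,0],[0,0,0,0.045,0],[0,0,0,0.045,0],[0,0,0,0.005,0]]]'
python3 - <<'E'
from h import *
s=arm.observe();print(s['time'],s['tool_pos'],cv2.Rodrigues(s['orientation'])[0].round(3),s['joint_pos'].round(2))
snap('wrist','w1');print(arm.camera_params('wrist'))
for t in('brass_elbow','brass_elbow_outlet','seat','pad'):
    print(t,[(np.round(d['centre'],0).tolist(),round(d['p'],2)) for d in arm.look_for('wrist',t)][:3])
E
```

```text
time: 1.8
tool_pos: [363.4, 228.0, 231.6]
orientation: [0.709, 3.06, 0.001]
force: [-0.3, -0.7, -0.2]
gripper_width: 1.001
finger_force: 0.0
time: 2.7
tool_pos: [484.2, -36.6, 231.5]
orientation: [0.709, 3.06, 0.001]
force: [0.4, 0.7, -0.1]
gripper_width: 0.999
finger_force: 0.0
time: 3.9
tool_pos: [483.7, -35.4, 231.4]
orientation: [2.666, 1.662, 0.0]
force: [0.3, -0.6, 0.4]
gripper_width: 1.001
finger_force: 0.0
3.9 [483.74363792 -35.3997914  231.35355067] [[ 0.44   0.898  0.   ]
 [ 0.898 -0.44  -0.   ]
 [ 0.     0.    -1.   ]] [-0.56  0.2   0.71  1.7  -0.14  1.29 -0.28]
{'camera_matrix': array([[336.88876851,   0.        , 320.94762877],
       [  0.        , 336.88876851, 206.75311847],
       [  0.        ,   0.        ,   1.        ]]), 'k1': -0.03724935106554796, 'eye': array([515.61059693,  28.30065963, 373.38780204]), 'rotation': array([-0.27731425,  0.06418099, -0.45216488])}
brass_elbow [([487.0, -28.0, 94.0], 0.73)]
brass_elbow_outlet [([491.0, -27.0, 95.0], 0.77), ([593.0, 84.0, 8.0], 0.46)]
seat [([592.0, 83.0, 9.0], 0.8)]
pad []
```

View pics/w1.png

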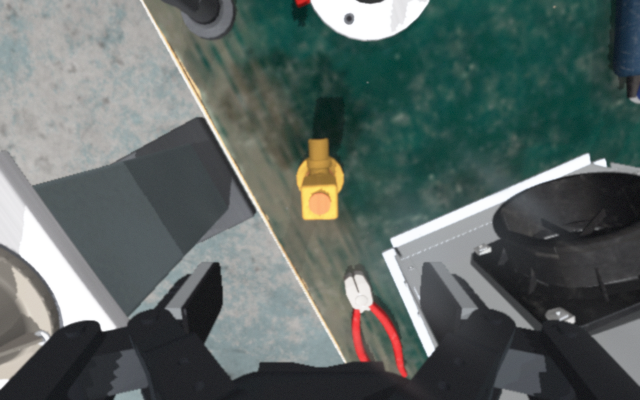

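```bash
python3 - <<'E'
from h import *
a=px2w('wrist',319.5,204,110);b=px2w('wrist',318,139.5,46);d=b-a
print(a.round(1),b.round(1),np.degrees(np.arctan2(d[1],d[0])),np.hypot(*d[:2]))
t=arm.observe()['tool_pos'];R=cv2.Rodrigues(arm.observe()['orientation'])[0];print(R.T@(a-t))
for y in(150,200): print(px2w('wrist',0,y,110))
im=cv2.imread('pics/w1.png')[120:230,270:370];hsv=cv2.cvtColor(im,cv2.COLOR_BGR2HSV)
m=((hsv[...,0]>18)&(hsv[...,0]<28)&(hsv[...,1]>140)&(hsv[...,2]>150)).astype(np.uint8)
cv2.imwrite('pics/w1c.png',cv2.resize(im,None,fx=5,fy=5,interpolation=cv2.INTER_CUBIC))
E
```

```text
[482.  -37.8 110. ] [500.8   4.5  46. ] 65.97320997668015 46.21138884280489
[ -2.81547486  -0.59399495 121.3310399 ]
[270.87523392 115.90491305 110.        ]
[242.55612578  83.38056717 110.        ]
```

View pics/w1c.png

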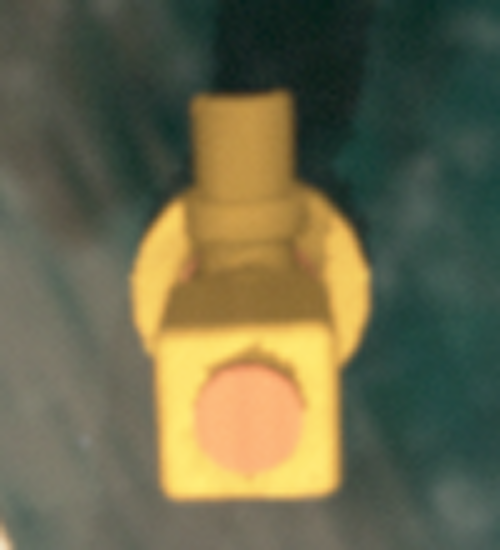

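```bash
python3 -m handwheel '[[[-0.09,0,0.8,0,0],[0,0,1,0,0],[0,0,1,0,0],[0,0,1,0,0],[0,0,1,0,0],[0,0,1,0,0],[0,0,0.5,0,0],[0,0,0,0,0],[0,0,0,0,0]]]' 40
python3 -m handwheel '[[[0,0,0,0,1],[0,0,0,0,1],[0,0,0,0,1],[0,0,0,0,1],[0,0,0,0,1],[0,0,0,0,1],[0,0,0,0,1],[0,0,0,0,1],[0,0,0,0,1]]]'
```

```text
time: 5.05
tool_pos: [483.5, -37.7, 74.5]
orientation: [2.665, 1.662, 0.001]
force: [-0.3, 0.4, 0.5]
gripper_width: 1.001
finger_force: 0.0
time: 5.95
tool_pos: [482.9, -37.4, 74.3]
orientation: [-2.666, -1.662, -0.001]
force: [-2.0, 0.2, 6.4]
gripper_width: 0.345
finger_force: 43.3
```

```bash
python3 -m handwheel '[[[0,0,-0.4,0,1],[0,0,-0.8,0,1],[0,0,-0.8,0,1],[0.5,0.1,-0.8,0,1],[0.9,0.16,0,0,1],[0.9,0.16,0,0,1],[0.9,0.16,0,0,1],[0.9,0.16,0,0,1],[0.7,0.16,0,0,1],[0.4,0,0,0,1],[0,0,0,0,1],[0,0,0,0,1]]]'
python3 - <<'E'
from h import *
s=arm.observe();print(s['time'],s['tool_pos'],cv2.Rodrigues(s['orientation'])[0].round(3),s['joint_pos'].round(2))
snap('wrist','w2');p=arm.camera_params('wrist')
import pickle;pickle.dump(p,open('p2.pkl','wb'))
for t in('seat','pad'):
    print(t,[(np.round(d['centre'],0).tolist(),round(d['p'],2)) for d in arm.look_for('wrist',t)][:3])
E
```

```text
time: 7.15
tool_pos: [559.4, 68.2, 143.6]
orientation: [2.666, 1.661, -0.003]
force: [0.3, -0.4, -1.6]
gripper_width: 0.347
finger_force: 42.9
7.15 [559.39599095  68.23767944 143.5626458 ] [[ 0.441  0.898 -0.001]
 [ 0.898 -0.441 -0.001]
 [-0.002 -0.001 -1.   ]] [-0.61  0.45  0.63  1.62 -0.29  1.16 -0.36]
seat [([616.0, 132.0, 10.0], 0.86)]
pad [([614.0, 133.0, 12.0], 0.73)]
```

View pics/w2.png

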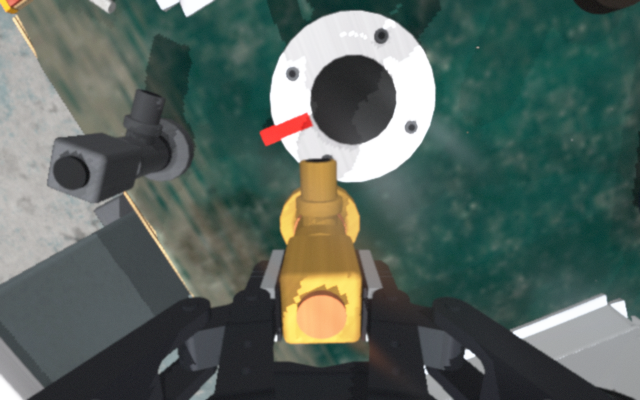

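```bash
python3 - <<'E'
from h import *
import pickle;p=pickle.load(open('p2.pkl','rb'))
im=cv2.imread('pics/w2.png');H,S,V=cv2.split(cv2.cvtColor(im,cv2.COLOR_BGR2HSV))
W=lambda pts,z:np.array([px2w('wrist',u,v,z,p) for u,v in pts])[:,:2]
red=((H<6)|(H>174))&(S>170)&(V>110);red[:100]=0;red[160:]=0;red[:,:250]=0;red[:,325:]=0
v,u=np.nonzero(red);q=W(list(zip(u,v)),10.5)
c=q.mean(0);w,E=np.linalg.eigh(np.cov(q.T));ax=E[:,1]
m=((V<95)&(S<120)).astype(np.uint8);m[:45]=0;m[155:]=0;m[:,:305]=0;m[:,405:]=0
m=cv2.morphologyEx(m,cv2.MORPH_CLOSE,np.ones((5,5)))
k=max(cv2.findContours(m,0,1)[0],key=cv2.contourArea)[:,0]
P=W(k,14);(x,y),r=cv2.minEnclosingCircle(P.astype(np.float32))
A=np.c_[2*P,np.ones(len(P))];s=np.linalg.lstsq(A,(P**2).sum(1),rcond=None)[0];pr=np.sqrt(s[2]+s[0]**2+s[1]**2)
print('pad',(x,y),r,'lsq',s[:2],pr)
wh=((V>185)&(S<40)).astype(np.uint8);wh[:,:265]=0;wh[:,440:]=0;wh[:8]=0;wh[185:]=0
k=cv2.convexHull(max(cv2.findContours(wh,0,1)[0],key=cv2.contourArea))[:,0]
D=W(k,10);f=cv2.fitEllipse(D.astype(np.float32));print('disc',f)
C=s[:2]
if ax@(c-C)<0: ax=-ax
l=(q-C)@ax
print('red c',c,'axis ang',np.degrees(np.arctan2(ax[1],ax[0])),'from centre',np.degrees(np.arctan2(*(c-C)[::-1])),'span',l.min(),l.max(),len(q))
d=np.array(f[0]);print('from disc centre',np.degrees(np.arctan2(*(c-d)[::-1])))
# held elbow: head centre offset
print('steel? tool pos',arm.observe()['tool_pos'])
E
```

```text
pad (616.2984008789062, 126.37053680419922) 32.9307746887207 lsq [616.27147562 126.40404913] 32.27845210951604
disc ((616.2291259765625, 125.91842651367188), (128.74740600585938, 129.48052978515625), 53.610748291015625)
red c [558.00974261 130.60212107] axis ang 175.18091024870733 from centre 175.8786530122394 span 36.90191141399997 77.76373864488099 685
from disc centre 175.40051413747855
steel? tool pos [559.61928557  67.75869538 143.90922102]
```

```bash
python3 -m handwheel '[[[0,0,0,-0.044,1],[0,0,0,-0.044,1],[0,0,0,-0.044,1],[0,0,0,-0.044,1],[0,0,0,-0.044,1],[0,0,0,-0.044,1],[0,0,0,-0.044,1],[0,0,0,-0.044,1],[0,0,0,-0.044,1],[0,0,0,-0.044,1],[0,0,0,-0.044,1],[0,0,0,-0.044,1]]]'
python3 -m handwheel '[[[0,0,0,-0.044,1],[0,0,0,-0.044,1],[0,0,0,-0.004,1],[0,0,0,0,1]]]'
cat > st.py <<'E'
from h import *
s=arm.observe();R=cv2.Rodrigues(s['orientation'])[0];t=s['tool_pos']
print(s['time'],t.round(1),R.round(3).tolist(),s['joint_pos'].round(2),s['force'].round(1))
print('yaw x',np.degrees(np.arctan2(R[1,0],R[0,0])),'to target/25:',(R.T@(np.array([616.3,126.1,t[2]])-t)/25).round(3))
E
python3 st.py
```

```text
time: 8.5
tool_pos: [559.8, 68.0, 144.0]
orientation: [0.568, 3.09, -0.001]
force: [-0.3, -0.1, -2.5]
gripper_width: 0.346
finger_force: 42.8
time: 8.9
tool_pos: [560.0, 68.4, 143.9]
orientation: [-0.13, -3.139, 0.0]
force: [0.9, 0.5, -1.7]
gripper_width: 0.349
finger_force: 42.9
8.9 [560.   68.4 143.9] [[-0.997, 0.082, -0.0], [0.082, 0.997, -0.0], [-0.0, -0.0, -1.0]] [-0.32  0.4   0.22  1.61 -0.1   1.14  1.42] [ 0.9  0.5 -1.7]
yaw x 175.27224564608747 to target/25: [-2.054e+00  2.485e+00 -1.000e-03]
```

```bash
python3 -m handwheel '[[[-0.25,0.3,0,0,1],[-0.5,0.6,0,0,1],[-0.5,0.6,0,0,1],[-0.5,0.6,0,0,1],[-0.3,0.4,0,0,1],[0,0,0,0,1],[0,0,0,0,1],[0,0,0,0,1]]]'
python3 st.py
python3 - <<'E'
from h import *
snap('wrist','w3');snap('side','s3')
t=arm.observe()['tool_pos'];z0=t[2]-74.3
# where an ideally-held elbow's points would show
r=np.radians(175.4)
for c in('wrist','side'):
  for n,x,z in(('head',0,110),('outlet',46,46),('foot',0,0)):
    print(c,n,w2px(c,[t[0]+x*np.cos(r),t[1]+x*np.sin(r),z0+z]).round(1))
a=cv2.imread('pics/w3.png')[100:400,170:470];b=cv2.imread('pics/s3.png')[125:275,285:435]
cv2.imwrite('pics/v3.png',np.hstack([cv2.resize(a,(400,400)),cv2.resize(b,(400,400),interpolation=cv2.INTER_CUBIC)]))
E
```

```text
time: 9.7
tool_pos: [615.8, 126.5, 143.7]
orientation: [-0.126, -3.138, 0.002]
force: [0.1, -0.3, -1.8]
gripper_width: 0.351
finger_force: 42.9
9.7 [615.8 126.5 143.7] [[-0.997, 0.08, -0.001], [0.08, 0.997, -0.001], [0.001, -0.001, -1.0]] [-0.37  0.53  0.21  1.42 -0.11  1.21  1.34] [ 0.1 -0.3 -1.8]
yaw x 175.4004253308269 to target/25: [-0.021 -0.013  0.   ]
wrist head [320.6 310.6]
wrist outlet [320.7 158.5]
wrist foot [320.8 217.1]
side head [365.4 171. ]
side outlet [348.4 172.3]
side foot [360.5 203.7]
```

View pics/v3.png

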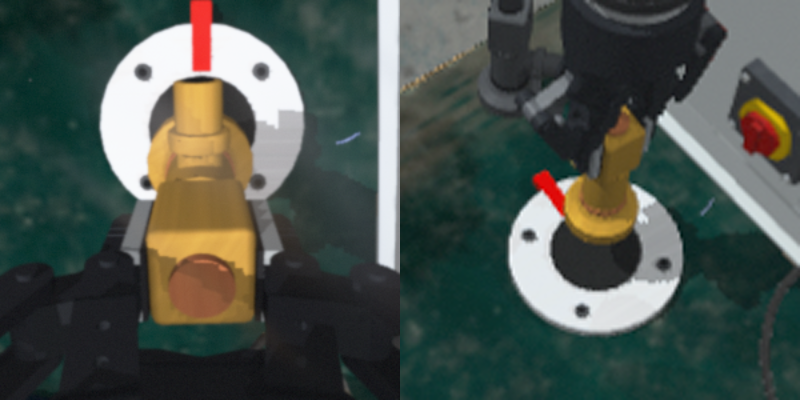

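```bash
python3 - <<'E'
from h import *
im=cv2.imread('pics/w3.png');H,S,V=cv2.split(cv2.cvtColor(im,cv2.COLOR_BGR2HSV))
m=(H>12)&(H<30)&(S>100)&(V>60);red=((H<6)|(H>174))&(S>170)&(V>110)
t=arm.observe()['tool_pos']-[0,0,0];z0=t[2]-74.3
def row(mm,v,z):
    u=np.nonzero(mm[v,230:400])[0]+230;P=px2w('wrist',(u[0]+u[-1])/2,v,z);return u[0],u[-1],P.round(1)
for v in(163,170,178,185,190): print(v,row(m,v,z0+55 if 0 else z0+46))
for v in(270,290,310,330): print('head',v,row(m,v,z0+110))
for v in(105,115,125,135,145): print('red',v,row(red,v,10.5))
print(t)
E
```

```text
163 (np.int64(300), np.int64(336), array([572.2, 128.7, 115.6]))
170 (np.int64(300), np.int64(336), array([575.8, 128.4, 115.6]))
178 (np.int64(301), np.int64(336), array([579.9, 128.3, 115.6]))
185 (np.int64(301), np.int64(337), array([583.6, 128.2, 115.6]))
190 (np.int64(296), np.int64(344), array([586.3, 128.5, 115.6]))
head 270 (np.int64(281), np.int64(360), array([599.7, 127.8, 179.6]))
head 290 (np.int64(280), np.int64(361), array([607.5, 127.1, 179.6]))
head 310 (np.int64(281), np.int64(360), array([615.7, 126.5, 179.6]))
head 330 (np.int64(283), np.int64(360), array([624.2, 126.2, 179.6]))
red 105 (np.int64(313), np.int64(328), array([542.8, 132.2,  10.5]))
red 115 (np.int64(313), np.int64(328), array([550.4, 131.5,  10.5]))
red 125 (np.int64(315), np.int64(326), array([558.1, 130.9,  10.5]))
red 135 (np.int64(315), np.int64(326), array([565.9, 130.3,  10.5]))
red 145 (np.int64(315), np.int64(326), array([573.9, 129.6,  10.5]))
[615.89593634 126.50032924 143.92292787]
```

```bash
python3 -m handwheel '[[[-0.02,-0.015,0.3,0.009,1],[0,0,0.5,0,1],[0,0,0.5,0,1],[0,0,0.4,0,1],[0,0,0.25,0,1],[0,0,0.1,0,1],[0,0,0.05,0,1],[0,0,0,0,1],[0,0,0,0,1],[0,0,0,0,1]]]'; python3 st.py
```

```text
time: 10.8
tool_pos: [617.1, 127.2, 91.9]
orientation: [0.168, 3.136, 0.0]
force: [-0.5, 0.0, -1.8]
gripper_width: 0.348
finger_force: 42.8
10.8 [617.1 127.2  91.9] [[-0.994, 0.107, 0.001], [0.107, 0.994, 0.0], [-0.001, 0.0, -1.0]] [-0.37  0.58  0.21  1.48 -0.13  1.1   1.33] [-0.5  0.  -1.8]
yaw x 173.8714280834692 to target/25: [ 0.026 -0.049 -0.   ]
```

```bash
python3 -m handwheel '[[[0.02,-0.03,0.05,0,1],[0,0,0.04,0,1],[0,0,0,0,1],[0,0,0,0,1]]]'; python3 -m handwheel '[[[0,0,0.04,0,1],[0,0,0,0,1],[0,0,0,0,1]]]';python3 st.py
```

```text
time: 11.2
tool_pos: [616.0, 126.5, 89.0]
orientation: [-0.168, -3.137, 0.0]
force: [0.7, -0.2, -1.4]
gripper_width: 0.345
finger_force: 42.8
time: 11.5
tool_pos: [616.3, 126.5, 88.4]
orientation: [0.168, 3.136, 0.0]
force: [-0.5, -1.0, 0.5]
gripper_width: 0.349
finger_force: 43.1
11.5 [616.3 126.5  88.4] [[-0.994, 0.107, 0.001], [0.107, 0.994, 0.0], [-0.001, 0.0, -1.0]] [-0.37  0.58  0.21  1.48 -0.13  1.09  1.33] [-0.5 -1.   0.5]
yaw x 173.86927279682888 to target/25: [-0.001 -0.015 -0.   ]
```

Contact begins at about the expected height (force up from -1.6 to 0.5 N). One more half millimetre, then check the alignment before letting go.

```bash
python3 -m handwheel '[[[0,0,0.02,0,1],[0,0,0,0,1],[0,0,0,0,1]]]'; cat > chk.py <<'E'
from h import *
import sys
n=sys.argv[1];zz=float(sys.argv[2]);vs=list(map(int,sys.argv[3:]))
im=snap('wrist',n)[:,:,::-1].copy();H,S,V=cv2.split(cv2.cvtColor(im,cv2.COLOR_BGR2HSV))
m=(H>12)&(H<30)&(S>100)&(V>60);red=((H<6)|(H>174))&(S>170)&(V>110)
print('predicted px tip, head',w2px('wrist',[570.4,129.7,60]),w2px('wrist',[616.3,126.1,124]))
for k,mm,z in(('brass60',m,60),('head124',m,124),('red',red,10.5)):
    o=[]
    for v in range(0,400,8):
        u=np.nonzero(mm[v,200:440])[0]+200
        if len(u)>5:o.append([v,u[0],u[-1],*px2w('wrist',(u[0]+u[-1])/2,v,z)[:2].round(1)])
    print(k);[print(*map(float,r)) for r in o]
E
python3 chk.py w4 60
```

```text
time: 11.8
tool_pos: [616.5, 126.4, 88.4]
orientation: [0.168, 3.136, 0.0]
force: [-0.5, 0.4, 4.7]
gripper_width: 0.347
finger_force: 43.7
predicted px tip, head [317.31308806 158.12521957] [319.74699379 310.21116561]
brass60
160.0 326.0 333.0 572.0 135.7
168.0 301.0 335.0 575.4 129.5
176.0 300.0 336.0 579.6 129.0
184.0 301.0 336.0 583.8 128.8
192.0 293.0 347.0 588.1 129.1
200.0 286.0 353.0 592.3 128.4
208.0 283.0 357.0 596.7 128.2
216.0 280.0 359.0 601.1 127.4
224.0 279.0 359.0 605.5 126.7
232.0 281.0 357.0 610.0 126.2
240.0 284.0 354.0 614.6 125.7
248.0 287.0 352.0 619.3 125.4
256.0 284.0 355.0 624.0 124.9
264.0 282.0 358.0 628.9 124.7
272.0 281.0 360.0 633.8 124.4
280.0 279.0 361.0 638.7 123.6
288.0 280.0 361.0 643.8 123.3
296.0 281.0 361.0 649.0 123.1
304.0 281.0 361.0 654.2 122.5
312.0 282.0 360.0 659.5 121.9
320.0 282.0 360.0 664.8 121.3
328.0 282.0 360.0 670.3 120.7
336.0 284.0 360.0 676.0 120.7
head124
160.0 326.0 333.0 562.5 135.1
168.0 301.0 335.0 564.7 131.2
176.0 300.0 336.0 567.2 130.9
184.0 301.0 336.0 569.8 130.8
192.0 293.0 347.0 572.5 131.0
200.0 286.0 353.0 575.2 130.5
208.0 283.0 357.0 577.9 130.4
216.0 280.0 359.0 580.6 129.9
224.0 279.0 359.0 583.4 129.5
232.0 281.0 357.0 586.2 129.1
240.0 284.0 354.0 589.1 128.8
248.0 287.0 352.0 592.0 128.7
256.0 284.0 355.0 595.0 128.3
264.0 282.0 358.0 598.0 128.2
272.0 281.0 360.0 601.1 128.0
280.0 279.0 361.0 604.2 127.5
288.0 280.0 361.0 607.3 127.4
296.0 281.0 361.0 610.5 127.2
304.0 281.0 361.0 613.8 126.8
312.0 282.0 360.0 617.1 126.5
320.0 282.0 360.0 620.5 126.1
328.0 282.0 360.0 623.9 125.7
336.0 284.0 360.0 627.4 125.7
red
96.0 308.0 325.0 538.7 132.2
104.0 308.0 327.0 543.5 132.3
112.0 308.0 327.0 548.4 131.8
120.0 310.0 325.0 553.2 131.2
128.0 310.0 326.0 558.2 131.0
136.0 311.0 326.0 563.2 130.8
144.0 311.0 326.0 568.3 130.2
152.0 311.0 326.0 573.4 129.6
```

```bash
python3 -m handwheel '[[[0,0,0,0,0.5],[0,0,0,0,0.3],[0,0,0,0,0],[0,0,0,0,0],[0,0,0,0,0],[0,0,0,0,0],[0,0,0,0,0],[0,0,0,0,0]]]'; python3 -m handwheel '[[[0,0,-0.3,0,0],[0,0,-0.6,0,0],[0,0,-1,0,0],[0,0,-1,0,0],[0,0,-1,0,0],[0,0,-1,0,0],[0,0,-1,0,0],[0,0,-0.6,0,0],[0,0,0,0,0],[0,0,0,0,0]]]'
python3 - <<'E'
from h import *
a=snap('wrist','w5');b=snap('side','s5')
r=np.radians(175.3)
for c in('wrist','side'):
  for n,x,z in(('head',0,124),('outlet',46,60),('pad',0,14)):
    print(c,n,w2px(c,[616.3+x*np.cos(r),126.1+x*np.sin(r),z]).round(1))
im=a[:,:,::-1].copy();H,S,V=cv2.split(cv2.cvtColor(im,cv2.COLOR_BGR2HSV))
m=(H>12)&(H<30)&(S>100)&(V>60);red=((H<6)|(H>174))&(S>170)&(V>110)
for k,mm,z in(('brass60',m,60),('head124',m,124),('red',red,10.5)):
    print(k)
    for v in range(0,400,8):
        u=np.nonzero(mm[v,200:440])[0]+200
        if len(u)>5:print(v,u[0],u[-1],*px2w('wrist',(u[0]+u[-1])/2,v,z)[:2].round(1))
cv2.imwrite('pics/v5.png',np.hstack([cv2.resize(a[50:350,170:470],(400,400)),cv2.resize(b[125:275,285:435],(400,400))])[:,:,::-1])
E
```

```text
time: 12.65
tool_pos: [616.1, 126.4, 87.6]
orientation: [0.168, 3.137, -0.0]
force: [0.5, -0.9, -0.7]
gripper_width: 0.998
finger_force: 0.0
time: 13.65
tool_pos: [616.0, 126.4, 250.1]
orientation: [0.168, 3.137, 0.0]
force: [0.1, -0.6, -1.6]
gripper_width: 0.998
finger_force: 0.0
wrist head [320.7 199.7]
wrist outlet [319.5 136.7]
wrist pad [320.8 174.8]
side head [362.7 188.8]
side outlet [346.9 188.5]
side pad [358.4 217.8]
brass60
144 311 327 577.3 128.6
152 309 329 585.0 127.8
160 302 338 592.9 127.9
168 298 342 600.8 127.0
176 297 343 608.8 126.1
184 299 342 616.9 125.8
192 302 338 625.1 124.4
200 304 336 633.4 123.5
208 304 336 641.8 122.5
head124
144 311 327 571.3 129.7
152 309 329 577.5 129.0
160 302 338 583.9 129.1
168 298 342 590.2 128.4
176 297 343 596.7 127.7
184 299 342 603.2 127.4
192 302 338 609.8 126.3
200 304 336 616.5 125.5
208 304 336 623.3 124.8
red
104 313 324 539.3 131.9
112 313 325 547.7 131.6
120 316 323 556.2 131.2
128 316 323 564.7 130.2
```

View pics/v5.png

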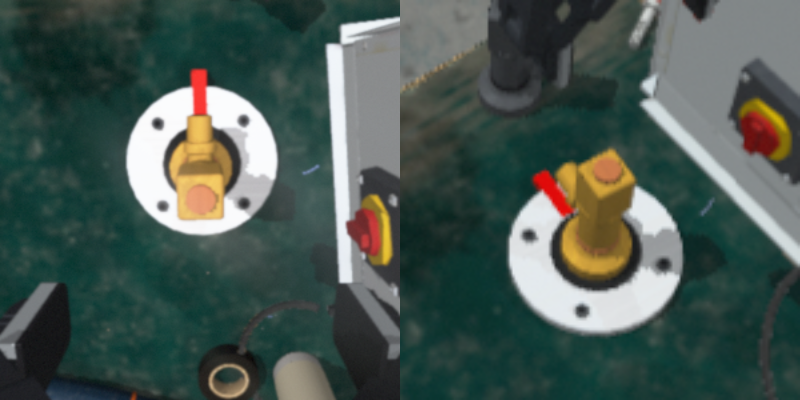

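```bash
python3 -c "
from workcell import arm
print(arm.sign_off())"
```

```text
the job is handed in; nothing more can be done
None
```

The brass elbow stands upright and released in the middle of the black pad, with its outlet on the red mark to within about 2° by the wrist camera. The steel elbow was not touched, and the job was handed in at about 14 s of the 43 s allowed.

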